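Put a filled pressing mould under the screw press and set its spring load

TASK

Slide the round steel mould by its handle along the bed of the screw press, fully home against the half-round stop, so that it stands under the screw. Then wind the handwheel clockwise until the foot just meets the spring lid down inside the mould, and from that first touch give it half a turn more: a slack lid will not press the filling, and going well past half a turn crushes it, so do not overshoot. Let go of the wheel and leave the press set, without disturbing the things standing around it.

Things in the scene. Friction and masses are not known exactly. Their poses are not given: they have to be found in the camera images.
- press_axis (a point): Point on the vertical screw axis of the fixed aluminium C-frame press, 55.5 mm above the worktop. x: towards the column (80 to 116 mm from the axis); -y: along the loading channel, away from the stop. The bed is 18 mm above the worktop and ends 220 mm along -y; rails 10 mm high leave a channel 105 mm wide up to a half-round stop, where the mould stands concentric with the screw to 2 mm.
- mould: Round stainless mould standing in the channel, 85 to 140 mm short of its place: diameter 100 mm, height 75 mm, open on top, 0.65 to 1 kg. Origin at the centre of its underside; the handle sticks out along its -y, away from the stop. Inside is a spring lid (diameter 87 mm), its top an unknown 4 to 15 mm below the rim: it gives only from about 110 N on, then 1 mm for each 21 N more.
- mould_center (a point): Point on the mould's axis, half-way up (37.5 mm above its underside). When the mould is home it coincides in plan with press_axis.
- mould_grip (a point): Where to take the mould: middle of its black handle bar, 150 mm from the mould's axis along its -y, 68 mm above the worktop. The bar lies level along the mould's y, 18 mm wide, 20 mm high, 112 mm long (56 mm to each side of this point).
- foot: The round steel foot on the lower end of the screw, diameter 68 mm, with a 20 mm nose 3 mm proud in its middle that bears on the centre of the lid; it fits inside the mould's mouth (inner diameter 94 mm). Origin at the centre of the underside of the nose. The screw carries it down 10 mm for each full turn; at the start it is 4 to 12 mm above the rim of the mould.
- wheel_hub (a point): Centre of the dark steel handwheel on top of the screw, on its axis, in the plane of the rim (radius 62 mm to the middle of its 13 mm bar); 139 mm above the foot's underside, 236 to 244 mm above the worktop at the start. It goes down with the screw.
- knob_grip (a point): Where to take the wheel: middle of the upright black crank knob, 62 mm from the axis and 34 mm above the plane of the rim. The knob is a cylinder of diameter 22 mm, from 9 to 55 mm above that plane; it spins freely on its pin, so a hand that holds it can go round without turning.
- wheel (a joint): Wheel angle, rad, 0 to 4.7 at the start, growing clockwise seen from above, which lowers the foot; limit 24.8. The thread's friction takes 0.45 N m (7 N at the knob) and keeps the screw where it is left. Meeting the lid, 0.8 to 2.7 turns after the start, adds a step of about 5 N at the knob, then 5 N more over half a turn.
- red_cup: Bystander: tall red plastic beaker, 74 mm wide, 120 mm high, origin at the centre of its underside.
- salt_shaker: Bystander: glass salt shaker, 44 mm wide, 90 mm high, origin at the centre of its underside.
- spice_jar: Bystander: spice jar with a red cap, 45 mm wide, 106 mm high, origin at the centre of its underside.

How it is judged:
By the outcome, as a careful person would: the job done as asked, in the order asked, and still so for the second after the job is handed in, with the robot touching nothing.
It also fails if it takes over 72 s, if anything falls off the work surface, if the arm or the gripper's body presses on something with over 40 N, if the wrist force passes 120 N, or if a joint passes its speed limit or range.

ROBOT

A 6-joint arm with a two-finger parallel gripper is mounted at the origin on a cart in front of the work surface, level with it; the furniture and walls round the work are solid. World frame = base frame: x ahead of the robot, y to its left, z up, the work surface at z = 0. Lengths are in m, angles in rad, forces in N, time in s.
With the tool pointing down it reaches from about 0.375 to 0.825 m from the base axis. Payload 5.5 kg.
Tool frame: the origin (TCP) lies on the centre line of the jaws, within the pads' length; the fingertips stand nose_length ahead of it and the grasp point (between the pads) lies 5 mm behind it (nose_length is the distance from the TCP to the fingertips, in m); z points along the fingers, y is the line along which they close (so a half turn about z gives the same grasp; the last joint's range is limited). The gripper opens to 85 mm and grips with 20 to 120 N. Pads are 22 mm wide; open, the fingers measure 114 mm over their backs; the gripper's body (76 mm by 85 mm) begins 54 mm behind the grasp point. The pads swing forward as they close: fully open they stand 13 mm farther back than shut.
Start: joints at [-1.283, 0.314, -0.047, 1.21, 0, 1.571], TCP at [0.17, -0.575, 0.245] pointing down, gripper open.
Joint ranges: [-2.67, 2.67], [-0.69, 1.73], [-1.03, 1.25], [-2.08, 2.16], [-1.42, 1.45], [-3.14, 3.14]. Speed limits (rad/s): [2.39, 2.39, 3.01, 3.14, 3.14, 3.14].

INTERFACE

Orientations are given as a unit quaternion [x, y, z, w].
In Python, from cell import * gives the robot as it stands.
- The arm moves only by the tool drive_tool, never from a script. Its argument "commands" is a list of rows, each a list of 3 entries, a list of its own where there are three numbers: the opening, from 0 (shut) to 1 (fully open), then the shift along the tool's x, y, z in cm, then the turn, a rotation vector about the tool's x, y, z in degrees. In form: [[hand, [dx, dy, dz], [rx, ry, rz]], ...]. A call has 1 to 8 rows; each row shifts and turns the commanded pose from where the row before left it, along the tool's axes as they then stand; what a row does not reach is not made up. A row lasts 1/10 s, in which the tool goes at most 50 mm and 8.59 degrees, less where a joint would pass 70% of its speed; a pose out of reach is approached as far as the arm can. A call with a gripper value outside its range is refused whole. The fingers move at their own pace and stop on an object; the grip force is fixed at half the most. Time passes only in rows, so rows that do not move let the fingers close. It gives the time, the measured TCP pose, the force, the opening and the grip force at its end, in the units of the state.
- get_state(): the state, without advancing time (a new reading comes with each control period).
- grab_frame(name): name is "scene" or "top" or "wrist"; returns a dict with "img" (400x640x3 uint8, red, green, blue), "mtx" (3x3 intrinsics, pixels), "camera_from_world" (4x4, takes a point from world to camera coordinates); the wrist camera has in their place "T_tool_cam" (4x4, takes a point from camera to tool coordinates, whose origin is the TCP and whose axes are the flange's). Camera axes: x right, y down, z forward; pixel columns grow to the right and rows downward; lengths in m; the calibration is good to about 2 mm. A picture is of the moment at which its call begins: read the wrist's pose just before it. There is no depth.
- finish_job(): hands the job in; it is judged then, once.
The state is a dict: "time": time; "q": joint angles; "joint_vel": joint speeds; "effort": joint torques, N m; "ee_pos": TCP position; "tcp_rot": TCP orientation; "force": force on the tool from outside, world axes, zero at the start; "ft_torque": the same for the moment, N m; "gripper_width": opening from 0.0 (shut) to 1.0 (fully open); "finger_force": force on a finger pad.
Only numpy, scipy, OpenCV 4.12 (cv2) and the standard library are available. Lean on these libraries where they do the work, as an engineer would, in place of code of your own. Each camera call takes 0.05 s, during which the arm holds its last target. There are 200 camera calls.

## Working session

There is one attempt and no reset: what is moved stays moved. The work goes in short steps, Python scripts to look and compute and a tool call to move; the robot and the scene stay as the last step left them, time stands still between calls to the robot, and variables do not carry over. Pictures are saved under pics/ and viewed, at most 10 in all, crops included, and the job is handed in when it is done.

Besides the shell and the picture viewer there is one more tool, called after "Call:" as a command line: name --argument value ..., lists and objects as JSON in quotes. drive_tool: Moves the arm, as the interface text tells. Its arguments: {"type":"object","properties":{"commands":{"type":"array"}},"required":["commands"]}

```bash
mkdir -p pics; ls
python3 - <<'E'
from cell import *
import cv2,numpy as np
s=get_state();print(s)
a=grab_frame("scene");b=grab_frame("top")
for n,f in(("scene",a),("top",b)):
    cv2.imwrite(f"pics/{n}0.png",f["img"][:,:,::-1]);np.savez(f"{n}0.npz",**f);print(f["mtx"],f["camera_from_world"])
E
```

```text
pics
{'time': 0.0, 'q': array([-1.28301852e+00,  3.14230281e-01, -4.80877569e-02,  1.21022437e+00,
       -1.15719081e-06,  1.57079583e+00]), 'joint_vel': array([ 0.00031618, -0.00147242,  0.00089844, -0.00084292,  0.00034591,
        0.00092204]), 'effort': array([-3.58766520e-03, -5.39589679e+01,  3.39748907e+01,  1.92556152e-02,
       -5.85029829e-04, -2.38329164e-06]), 'ee_pos': array([ 0.17013074, -0.57477837,  0.24442821]), 'tcp_rot': array([ 9.89665427e-01,  1.43393096e-01, -1.25760053e-04, -8.63934315e-04]), 'force': array([-1.11357792, -0.41141606, -0.09750428]), 'ft_torque': array([ 0.03285872, -0.02912181,  0.0504194 ]), 'finger_force': 0.0, 'gripper_width': 0.997950858735301}
[[377.95348309   0.         326.44053518]
 [  0.         377.95348309 194.18803641]
 [  0.           0.           1.        ]] [[-0.84358784 -0.5369755  -0.00410689  0.52783143]
 [-0.32127404  0.51081977 -0.79739962  0.27207132]
 [ 0.43028194 -0.67135719 -0.60343763  0.91727991]
 [ 0.          0.          0.          1.        ]]
[[439.78643344   0.         312.91519284]
 [  0.         439.78643344 192.43988432]
 [  0.           0.           1.        ]] [[ 0.01443551 -0.99962329 -0.02334313  0.14672081]
 [-0.98192068 -0.0097654  -0.18904079  0.57446176]
 [ 0.18874162  0.02565    -0.98169174  0.97119136]
 [ 0.          0.          0.          1.        ]]
```

View pics/scene0.png

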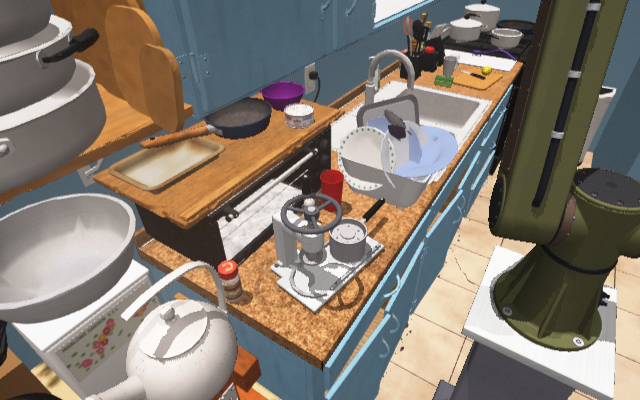

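View pics/top0.png

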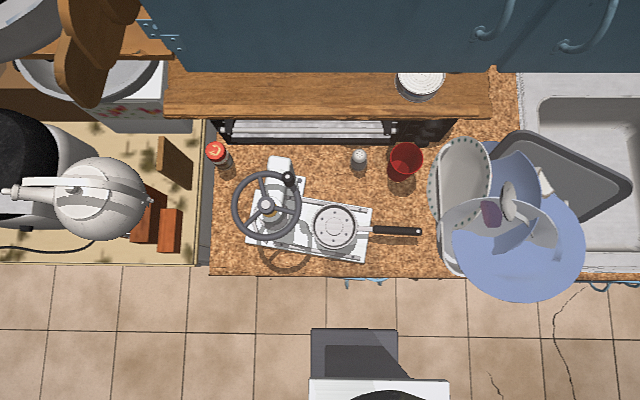

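The scene picture shows the press near (315,235), the mould at (348,238) and its handle tip at (380,203). In the top view the wheel hub is near (267,205), the knob near (289,177) and the handle bar runs (374,229) to (420,231). The jar (217,152), shaker (360,157) and cup (405,160) stand along the back. I'll enlarge both views for exact pixels.

```bash
cat > h.py <<'E'
import numpy as np,cv2
def load(n):
    d=np.load(n+".npz");return d["img"],d["mtx"],d["camera_from_world"]
def ray(M,T,p):
    R=T[:3,:3];c=-R.T@T[:3,3];d=R.T@np.linalg.solve(M,[p[0],p[1],1.]);return c,d/np.linalg.norm(d)
def onz(M,T,p,z):
    c,d=ray(M,T,p);return c+d*(z-c[2])/d[2]
def tri(rays):
    A=np.zeros((3,3));b=np.zeros(3)
    for c,d in rays:
        P=np.eye(3)-np.outer(d,d);A+=P;b+=P@c
    x=np.linalg.solve(A,b);return x,[np.linalg.norm((np.eye(3)-np.outer(d,d))@(x-c)) for c,d in rays]
def proj(M,T,X):
    x=T[:3,:3]@np.asarray(X)+T[:3,3];return (M@x/x[2])[:2]
E
python3 - <<'E'
from h import *
a=load("scene0")[0];b=load("top0")[0]
A=cv2.resize(a[185:310,260:395],None,fx=3,fy=3,interpolation=2)  # 405x375
B=cv2.resize(b[140:275,200:430],None,fx=3,fy=3,interpolation=2)
cv2.imwrite("pics/a1.png",np.ascontiguousarray(cv2.resize(a[185:310,260:395],(648,600),interpolation=2)[:,:,::-1])) #4.8x
cv2.imwrite("pics/b1.png",B[:,:,::-1])
E
```

```text
(no output)
```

View pics/a1.png

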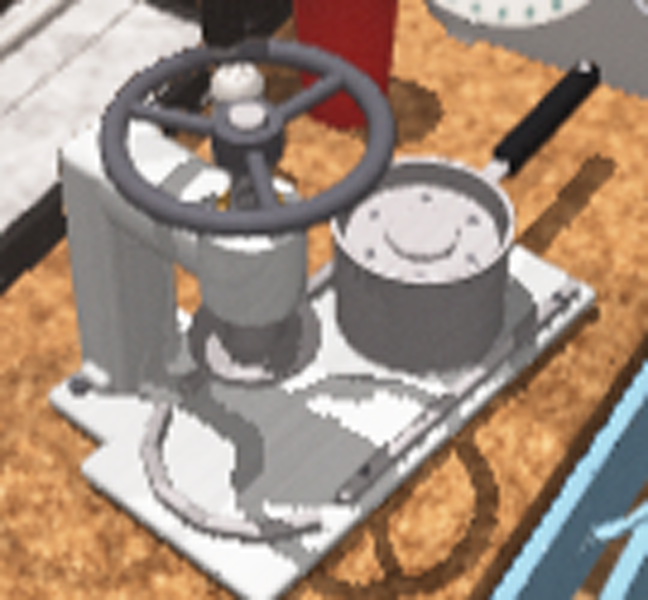

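View pics/b1.png

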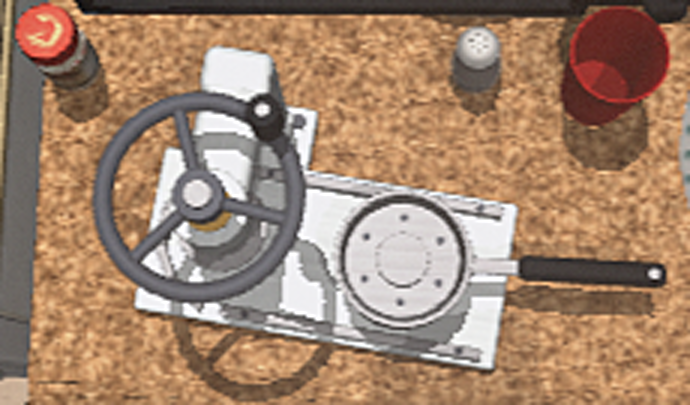

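The enlarged scene view shows hub cap (245,117), handle ends (505,155)/(590,67) and mould rim centre ≈(425,222). The enlarged top view shows hub cap (197,193), knob top (262,110), handle ends (522,267)/(660,273), rim centre (403,258). Triangulating.

Run:
```python
from h import *
_,Ms,Ts=load("scene0");_,Mt,Tt=load("top0")
S=lambda u,v:(260+(u-2)/4.8,185+(v-2)/4.8)
P=lambda u,v:(200+(u-1)/3,140+(v-1)/3)
for n,s,t in [("hubcap",(245,117),(197,193)),("handle_far",(590,67),(662,273)),("handle_near",(505,155),(522,267)),("mouldrim",(425,222),(403,259))]:
    x,e=tri([ray(Ms,Ts,S(*s)),ray(Mt,Tt,P(*t))]);print(n,x.round(4),np.round(e,4))
# wheel ellipse pixels (rim middle) extremes in top view
print("hub z.24",onz(Mt,Tt,P(199,197),.24).round(4))
for z in(.28,.295):print("knobtop",z,onz(Mt,Tt,P(262,110),z).round(4))
for z,p in((.24,(197,193)),(.09,(403,259)),(.068,(592,270)),(.105,(48,33)),(.09,(480,42)),(.12,(618,54)),
 (.018,(517,205)),(.018,(493,370)),(.028,(500,212)),(.028,(478,352)),(.028,(308,177)),(.028,(232,314)),(.018,(136,305))):print(p,onz(Mt,Tt,P(*p),z).round(4))
c=-Tt[:3,:3].T@Tt[:3,3];print("cam",c)
```

```text
hubcap [0.5133 0.2387 0.2465] [0.0004 0.0004]
handle_far [ 0.4833 -0.09    0.0725] [0.0012 0.0012]
handle_near [0.4872 0.015  0.0739] [0.0003 0.0003]
mouldrim [0.4906 0.1047 0.0885] [0.0003 0.0003]
hub z.24 [0.5114 0.238  0.24  ]
knobtop 0.28 [0.5593 0.1959 0.28  ]
knobtop 0.295 [0.5558 0.1946 0.295 ]
(197, 193) [0.514  0.2394 0.24  ]
(403, 259) [0.4907 0.1048 0.09  ]
(592, 270) [ 0.4865 -0.0382  0.068 ]
(48, 33) [0.658  0.3755 0.105 ]
(480, 42) [0.6578 0.047  0.09  ]
(618, 54) [ 0.6408 -0.0521  0.12  ]
(517, 205) [0.5434 0.0122 0.018 ]
(493, 370) [0.4126 0.0324 0.018 ]
(500, 212) [0.5361 0.0268 0.028 ]
(478, 352) [0.4259 0.0448 0.028 ]
(308, 177) [0.5627 0.1796 0.028 ]
(232, 314) [0.4529 0.2372 0.028 ]
(136, 305) [0.4597 0.315  0.018 ]
cam [0.37865367 0.12736433 1.06543216]
```

```bash
cat >> h.py <<'E'
from scipy.spatial.transform import Rotation as Ro
def rows(s,target,psi1,n,hand):
    """straight world move to target with tool-x yaw psi1 (deg), n rows"""
    X=Ro.from_quat(s["tcp_rot"]).as_matrix()[:,0];a0=np.degrees(np.arctan2(X[1],X[0]))
    d=(np.asarray(target)-s["ee_pos"])/n;da=(psi1-a0)/n;out=[]
    for i in range(n):
        a=np.radians(a0+da*i);c,q=np.cos(a),np.sin(a)
        out.append([hand,[round(100*(d[0]*c+d[1]*q),1),round(100*(d[0]*q-d[1]*c),1),round(-100*d[2],1)],[0,0,round(-da,1)]])
    return out
E
python3 - <<'E'
from cell import *;import cell
from h import *
print([k for k in dir(cell) if not k.startswith('_')])
print(getattr(cell,'nose_length',None))
s=get_state();w=dict(s)
print(rows(s,[.17,-.575,.34],16.5,2,1))
w["ee_pos"]=np.array([.17,-.575,.34]);r=rows(w,[.485,-.055,.34],90,14,1);print(r[:8]);print(r[8:])
E
```

```text
['PlanningError', 'finish_job', 'get_state', 'grab_frame', 'nose_length']
0.014
[[1, [np.float64(-0.0), np.float64(0.0), np.float64(-4.8)], [0, 0, np.float64(-0.0)]], [1, [np.float64(-0.0), np.float64(0.0), np.float64(-4.8)], [0, 0, np.float64(-0.0)]]]
[[1, [np.float64(3.2), np.float64(-2.9), np.float64(-0.0)], [0, 0, np.float64(-5.3)]], [1, [np.float64(3.5), np.float64(-2.6), np.float64(-0.0)], [0, 0, np.float64(-5.3)]], [1, [np.float64(3.7), np.float64(-2.3), np.float64(-0.0)], [0, 0, np.float64(-5.3)]], [1, [np.float64(3.9), np.float64(-1.9), np.float64(-0.0)], [0, 0, np.float64(-5.3)]], [1, [np.float64(4.0), np.float64(-1.6), np.float64(-0.0)], [0, 0, np.float64(-5.3)]], [1, [np.float64(4.2), np.float64(-1.2), np.float64(-0.0)], [0, 0, np.float64(-5.3)]], [1, [np.float64(4.3), np.float64(-0.8), np.float64(-0.0)], [0, 0, np.float64(-5.3)]], [1, [np.float64(4.3), np.float64(-0.4), np.float64(-0.0)], [0, 0, np.float64(-5.3)]]]
[[1, [np.float64(4.3), np.float64(-0.0), np.float64(-0.0)], [0, 0, np.float64(-5.3)]], [1, [np.float64(4.3), np.float64(0.4), np.float64(-0.0)], [0, 0, np.float64(-5.3)]], [1, [np.float64(4.3), np.float64(0.8), np.float64(-0.0)], [0, 0, np.float64(-5.3)]], [1, [np.float64(4.2), np.float64(1.2), np.float64(-0.0)], [0, 0, np.float64(-5.3)]], [1, [np.float64(4.1), np.float64(1.5), np.float64(-0.0)], [0, 0, np.float64(-5.3)]], [1, [np.float64(3.9), np.float64(1.9), np.float64(-0.0)], [0, 0, np.float64(-5.3)]]]
```

Call:
drive_tool --commands '[[1, [0, 0, -4.8], [0, 0, 0]], [1, [0, 0, -4.8], [0, 0, 0]], [1, [3.2, -2.9, 0], [0, 0, -5.3]], [1, [3.5, -2.6, 0], [0, 0, -5.3]], [1, [3.7, -2.3, 0], [0, 0, -5.3]], [1, [3.9, -1.9, 0], [0, 0, -5.3]], [1, [4.0, -1.6, 0], [0, 0, -5.3]], [1, [4.2, -1.2, 0], [0, 0, -5.3]]]'

```text
time: 0.9
ee_pos: [0.3056, -0.3508, 0.341]
tcp_rot: [0.912, 0.411, -0.0, -0.0]
force: [1.1, 0.2, -0.0]
gripper_width: 0.998
finger_force: 0.0
```

Call:
drive_tool --commands '[[1, [4.3, -0.8, 0], [0, 0, -5.3]], [1, [4.3, -0.4, 0], [0, 0, -5.3]], [1, [4.3, 0, 0], [0, 0, -5.3]], [1, [4.3, 0.4, 0], [0, 0, -5.3]], [1, [4.3, 0.8, 0], [0, 0, -5.3]], [1, [4.2, 1.2, 0], [0, 0, -5.3]], [1, [4.1, 1.5, 0], [0, 0, -5.3]], [1, [3.9, 1.9, 0], [0, 0, -5.3]]]'

```text
time: 1.7
ee_pos: [0.4842, -0.0525, 0.3411]
tcp_rot: [0.701, 0.713, -0.0, -0.0]
force: [1.1, -0.5, 0.7]
gripper_width: 1.003
finger_force: 0.0
```

Call:
drive_tool --commands '[[1, [0, 0, 2], [0, 0, 0]], [1, [0, 0, 4], [0, 0, 0]], [1, [0, 0, 4], [0, 0, 0]], [1, [0, 0, 2], [0, 0, 0]], [1, [0, 0, 0], [0, 0, 0]]]'

```text
time: 2.2
ee_pos: [0.4811, -0.0539, 0.218]
tcp_rot: [0.703, 0.711, -0.002, -0.003]
force: [-0.2, 0.4, 0.6]
gripper_width: 1.001
finger_force: 0.0
```

Run:
```python
from cell import *
from h import *
s=get_state();f=grab_frame("wrist")
T=np.eye(4);T[:3,:3]=Ro.from_quat(s["tcp_rot"]).as_matrix();T[:3,3]=s["ee_pos"]
C=np.linalg.inv(T@f["T_tool_cam"])
np.savez("w1.npz",img=f["img"],mtx=f["mtx"],camera_from_world=C)
cv2.imwrite("pics/w1.png",f["img"][:,:,::-1])
print(s["time"],s["ee_pos"],s["force"],Ro.from_quat(s["tcp_rot"]).as_matrix().round(3),f["T_tool_cam"].round(3))
for X in([.4851,-.045,.068],[.513,.239,.24],[.4906,.1047,.09]):print(proj(f["mtx"],C,X))
```

```text
2.2 [ 0.48114716 -0.05389584  0.21798015] [-0.22425594  0.42599169  0.55326821] [[-0.012  1.    -0.007]
 [ 1.     0.012  0.001]
 [ 0.001 -0.007 -1.   ]] [[-0.    -0.948 -0.318  0.082]
 [ 1.    -0.001  0.    -0.   ]
 [-0.001 -0.318  0.948 -0.128]
 [ 0.     0.     0.     1.   ]]
[327.26986072 178.34441094]
[  611.14025024 -1704.26347991]
[337.84940786   2.49295446]
```

View pics/w1.png

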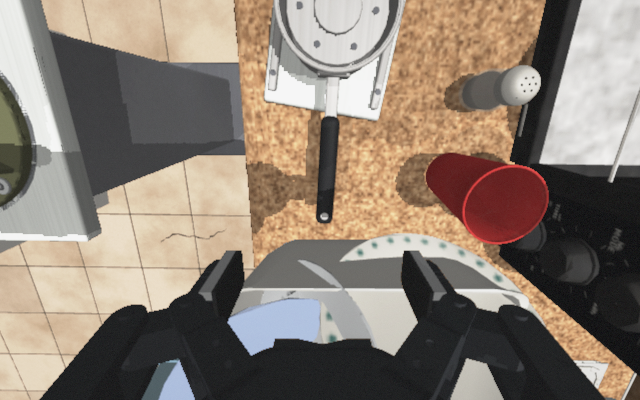

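The wrist picture shows the handle bar from (330,118) to (324,222), with mid about (327,170), centred between the jaws. The cup, at (490,200), is well clear and the white bowl's edge is behind, at row ~238.

Run:
```python
from h import *
_,Mt,Tt=load("top0");_,Mw,Tw=load("w1");_,Ms,Ts=load("scene0")
P=lambda u,v:(200+(u-1)/3,140+(v-1)/3)
S=lambda u,v:(260+(u-2)/4.8,185+(v-2)/4.8)
for w,t,s in (((331,118),(520,267),(505,155)),((324,221),(664,273),(592,65))):
    x,e=tri([ray(Mw,Tw,w),ray(Mt,Tt,P(*t)),ray(Ms,Ts,S(*s))]);print(x.round(4),np.round(e,4))
for p in((400,238),(300,242)):print(onz(Mw,Tw,p,.1).round(3),onz(Mw,Tw,p,.05).round(3))
```

```text
[0.4871 0.0161 0.0747] [0.0005 0.0007 0.0007]
[ 0.4827 -0.0911  0.0737] [0.0004 0.0016 0.0013]
[ 0.558 -0.097  0.1  ] [ 0.573 -0.122  0.05 ]
[ 0.459 -0.102  0.1  ] [ 0.454 -0.129  0.05 ]
```

Call:
drive_tool --commands '[[1, [1.3, 0.3, 2], [0, 0, 3]], [1, [0, 0, 4.5], [0, 0, 0]], [1, [0, 0, 4], [0, 0, 0]], [1, [0, 0, 3], [0, 0, 0]], [1, [0, 0, 1.5], [0, 0, 0]], [1, [0, 0, 0], [0, 0, 0]]]'

```text
time: 2.85
ee_pos: [0.4862, -0.0413, 0.0707]
tcp_rot: [0.721, 0.693, -0.001, -0.001]
force: [0.3, 0.6, 0.5]
gripper_width: 1.0
finger_force: 0.0
```

Call:
drive_tool --commands '[[0.5, [0, 0, 0.4], [0, 0, 0]], [0, [0, 0, 0], [0, 0, 0]], [0, [0, 0, 0], [0, 0, 0]], [0, [0, 0, 0], [0, 0, 0]], [0, [0, 0, 0], [0, 0, 0]], [0, [0, 0, 0], [0, 0, 0]], [0, [0, 0, 0], [0, 0, 0]]]'

```text
time: 3.55
ee_pos: [0.4868, -0.0415, 0.0678]
tcp_rot: [0.721, 0.693, -0.0, 0.0]
force: [-2.1, -1.3, 6.4]
gripper_width: 0.198
finger_force: 61.6
```

Run:
```python
from cell import *
from h import *
s=get_state();print(s["ee_pos"],s["force"],s["gripper_width"],s["finger_force"],Ro.from_quat(s["tcp_rot"]).as_matrix().round(3))
```

```text
[ 0.48676397 -0.04151196  0.06781993] [-2.10415775 -1.26450385  6.44953995] 0.19828660822124236 61.616127490997314 [[ 0.04   0.999  0.   ]
 [ 0.999 -0.04  -0.001]
 [-0.001  0.    -1.   ]]
```

Call:
drive_tool --commands '[[0, [1, 0.13, 0], [0, 0, 0]], [0, [2, 0.26, 0], [0, 0, 0]], [0, [2, 0.26, 0], [0, 0, 0]], [0, [2, 0.26, 0], [0, 0, 0]], [0, [2, 0.26, 0], [0, 0, 0]], [0, [1, 0.13, 0], [0, 0, 0]], [0, [0.5, 0.06, 0], [0, 0, 0]]]'

```text
time: 4.25
ee_pos: [0.5052, 0.0616, 0.0682]
tcp_rot: [0.721, 0.693, -0.001, 0.003]
force: [-2.0, -12.2, 9.5]
gripper_width: 0.196
finger_force: 62.2
```

Call:
drive_tool --commands '[[0, [0.5, 0.06, 0], [0, 0, 0]], [0, [0.5, 0.06, 0], [0, 0, 0]], [0, [0.5, 0.06, 0], [0, 0, 0]]]'

```text
time: 4.55
ee_pos: [0.5074, 0.0755, 0.0682]
tcp_rot: [0.722, 0.692, -0.002, 0.003]
force: [-1.5, -11.8, 9.8]
gripper_width: 0.2
finger_force: 62.2
```

Call:
drive_tool --commands '[[0, [0.4, 0.05, 0], [0, 0, 0]], [0, [0.3, 0.04, 0], [0, 0, 0]]]'

```text
time: 4.75
ee_pos: [0.5086, 0.0825, 0.0682]
tcp_rot: [0.722, 0.692, -0.002, 0.003]
force: [-2.3, -10.1, 10.0]
gripper_width: 0.198
finger_force: 62.2
```

Call:
drive_tool --commands '[[0, [0.3, 0.04, 0], [0, 0, 0]], [0, [0.3, 0.04, 0], [0, 0, 0]]]'

```text
time: 4.95
ee_pos: [0.5096, 0.0882, 0.0681]
tcp_rot: [0.722, 0.692, -0.002, 0.003]
force: [-2.0, -10.9, 9.6]
gripper_width: 0.195
finger_force: 62.2
```

Call:
drive_tool --commands '[[0, [0.3, 0.04, 0], [0, 0, 0]]]'

```text
time: 5.05
ee_pos: [0.5101, 0.0912, 0.0682]
tcp_rot: [0.722, 0.692, -0.002, 0.003]
force: [-1.2, -10.5, 9.9]
gripper_width: 0.2
finger_force: 62.2
```

Call:
drive_tool --commands '[[0, [0.2, 0.03, 0], [0, 0, 0]]]'

```text
time: 5.15
ee_pos: [0.5103, 0.0924, 0.0682]
tcp_rot: [0.722, 0.692, -0.002, 0.003]
force: [-3.5, -17.1, 13.5]
gripper_width: 0.193
finger_force: 62.7
```

Call:
drive_tool --commands '[[0, [0.2, 0.03, 0], [0, 0, 0]]]'

```text
time: 5.25
ee_pos: [0.5102, 0.0928, 0.0682]
tcp_rot: [0.722, 0.692, -0.004, 0.004]
force: [-4.9, -21.7, 15.5]
gripper_width: 0.199
finger_force: 63.1
```

Call:
drive_tool --commands '[[0, [0.2, 0, 0], [0, 0, 0]], [0, [0, 0, 0], [0, 0, 0]]]'

```text
time: 5.45
ee_pos: [0.51, 0.0933, 0.0682]
tcp_rot: [0.722, 0.692, -0.005, 0.005]
force: [-3.9, -24.1, 15.4]
gripper_width: 0.196
finger_force: 63.1
```

Call:
drive_tool --commands '[[1, [0, 0, 0], [0, 0, 0]], [1, [0, 0, 0], [0, 0, 0]], [1, [0, 0, 0], [0, 0, 0]], [1, [0, 0, 0], [0, 0, 0]], [1, [0, 0, 0], [0, 0, 0]]]'

```text
time: 5.95
ee_pos: [0.5104, 0.1002, 0.0672]
tcp_rot: [0.721, 0.693, -0.0, -0.0]
force: [-0.2, 0.1, -0.2]
gripper_width: 0.994
finger_force: 0.0
```

Call:
drive_tool --commands '[[1, [-0.5, 0, -3], [0, 0, 0]], [1, [-1, 0, -5], [0, 0, 0]], [1, [-2, 0, -5], [0, 0, 0]], [1, [-2, 0, -5], [0, 0, 0]], [1, [-2, 0, -5], [0, 0, 0]], [1, [-2, 0, -5], [0, 0, 0]], [1, [0, 0, -2], [0, 0, 0]], [1, [0, 0, 0], [0, 0, 0]]]'

```text
time: 6.75
ee_pos: [0.5085, 0.0105, 0.3557]
tcp_rot: [0.722, 0.692, 0.002, 0.002]
force: [0.3, 0.6, -0.5]
gripper_width: 0.993
finger_force: 0.0
```

Run:
```python
from cell import *
from h import *
s=get_state();f=grab_frame("wrist")
T=np.eye(4);T[:3,:3]=Ro.from_quat(s["tcp_rot"]).as_matrix();T[:3,3]=s["ee_pos"]
C=np.linalg.inv(T@f["T_tool_cam"])
np.savez("w2.npz",img=f["img"],mtx=f["mtx"],camera_from_world=C)
a=grab_frame("scene");np.savez("scene1.npz",**a);b=grab_frame("top");np.savez("top1.npz",**b)
cv2.imwrite("pics/w2.png",np.vstack([f["img"][:,:,::-1]]))
print(s["time"],s["ee_pos"],s["force"])
# camera-side mosaic
A=cv2.resize(a["img"][185:310,260:395],(397,368),interpolation=2)
B=cv2.resize(b["img"][140:263,200:334],(400,367),interpolation=2)
m=np.zeros((368,800,3),np.uint8);m[:368,:397]=A;m[:367,400:]=B
cv2.imwrite("pics/m2.png",m[:,:,::-1])
```

```text
6.75 [0.50854651 0.01053568 0.35574135] [ 0.2947259   0.58465596 -0.48842944]
```

View pics/w2.png

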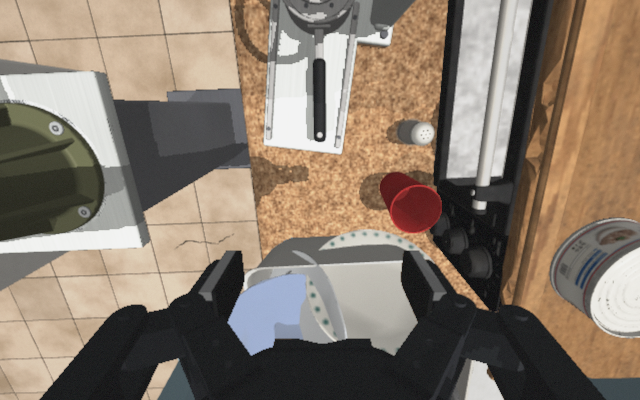

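View pics/m2.png

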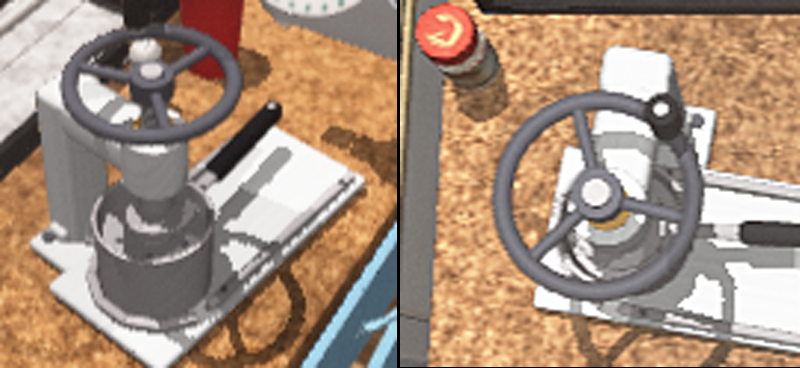

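The wrist view shows the handle (320,60)–(319,140) released, with shaker (422,133) and cup (410,205) untouched. The mosaic shows the mould standing in the half-round stop under the foot (left, 155,250) and the knob top at (662,107) on the right. Next I go above the wheel for a close look at the knob.

Call:
drive_tool --commands '[[1, [2, -0.2, -3], [0, 0, 0]], [1, [4, -0.4, -3.4], [0, 0, 0]], [1, [4, -0.4, 0], [0, 0, 0]], [1, [4, -0.3, 0], [0, 0, 0]], [1, [2, -0.2, 0], [0, 0, 0]], [1, [0, 0, 0], [0, 0, 0]], [1, [0, 0, 0], [0, 0, 0]]]'

```text
time: 7.6
ee_pos: [0.4978, 0.1695, 0.4127]
tcp_rot: [0.721, 0.693, -0.001, -0.0]
force: [-0.5, 0.4, -0.3]
gripper_width: 1.002
finger_force: 0.0
```

```bash
cat > look.py <<'E'
from cell import *
from h import *
def look(n):
    s=get_state();f=grab_frame("wrist")
    T=np.eye(4);T[:3,:3]=Ro.from_quat(s["tcp_rot"]).as_matrix();T[:3,3]=s["ee_pos"]
    C=np.linalg.inv(T@f["T_tool_cam"])
    np.savez(n+".npz",img=f["img"],mtx=f["mtx"],camera_from_world=C)
    cv2.imwrite(f"pics/{n}.png",f["img"][:,:,::-1]);print(s["time"],s["ee_pos"],s["force"]);return s,C,f["mtx"]
E
python3 - <<'E'
from look import *
s,C,M=look("w3")
for X in([.5133,.2387,.24],[.556,.195,.293]):print(proj(M,C,X))
E
```

```text
7.6 [0.49783343 0.16954615 0.41272069] [-0.49713407  0.36958031 -0.27931746]
[334.9917972  116.22072037]
[385.27892836 166.43970042]
```

View pics/w3.png

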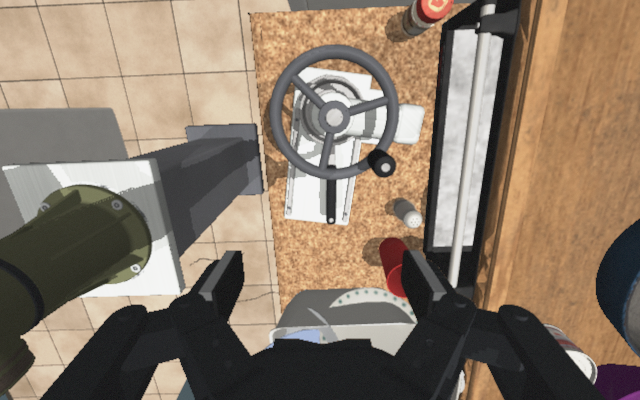

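The wrist view shows the hub cap at (334,117), the rim spanning cols 270–400, and the knob top at (385,166), all within 1–2 px of prediction.

Run:
```python
from h import *
img,M,C=load("w3");im,Mt,Tt=load("top1");ims,Ms,Ts=load("scene1")
top=lambda u,v:(200+(u-401)/2.985,140+(v-1)/2.985)
sc=lambda u,v:(260+(u-1)/2.94,185+(v-1)/2.94)
print("knobtop",tri([ray(M,C,(385,167)),ray(Mt,Tt,top(662,106))]))
print("hubcap",tri([ray(M,C,(334,117)),ray(Mt,Tt,top(596,191)),ray(Ms,Ts,sc(151,72))]))
# rim: dark grey-blue mask, biggest contour, ellipse -> centre & radius at plane z
def rim(im,M,T,c,lab):
    h=im.astype(int);mk=((h.max(2)<125)&(h.max(2)>55)&(h[:,:,2]>=h[:,:,0]-2)&(h.max(2)-h.min(2)<35)).astype(np.uint8)
    n,L,st,_=cv2.connectedComponentsWithStats(mk)
    # polar scan of outermost masked pixel around hub within predicted radius
    pts=[]
    R=lambda a,r,z=.24:proj(M,T,[.5133+r*np.cos(a),.2387+r*np.sin(a),z])
    for a in np.linspace(0,2*np.pi,90,endpoint=False):
        rs=np.linspace(.045,.08,71);v=[]
        for r in rs:
            u=R(a,r);v.append(mk[int(round(u[1])),int(round(u[0]))])
        v=np.array(v)
        if 16<=v.sum()<=36: pts.append(R(a,rs[v>0].mean()))
    pts=np.array(pts,np.float32);e=cv2.fitEllipse(pts);print(lab,len(pts),e)
    return pts
from scipy.optimize import least_squares
pw=rim(img,M,C,0,"wrist");pt=rim(im,Mt,Tt,0,"top");ps=rim(ims,Ms,Ts,0,"scene")
def res(x):
    o=[]
    for p,m,t in((pw,M,C),(pt,Mt,Tt),(ps,Ms,Ts)):
        X=np.array([onz(m,t,q,x[2]) for q in p]);o.append((np.hypot(X[:,0]-x[0],X[:,1]-x[1])-.062))
    return np.concatenate(o)
r=least_squares(res,[.5133,.2387,.24],loss="soft_l1",f_scale=.002);print(r.x.round(4),np.abs(r.fun).mean())
```

```text
knobtop (array([0.55734583, 0.19412533, 0.2919168 ]), [np.float64(0.0013126996927585455), np.float64(0.001312699692758603)])
hubcap (array([0.51278649, 0.23843404, 0.24637964]), [np.float64(0.0008101118715996928), np.float64(0.0008294960884924857), np.float64(0.00016703667621037108)])
wrist 80 ((334.0006408691406, 112.68354034423828), (117.80799102783203, 122.62823486328125), 177.83424377441406)
top 24 ((267.3565673828125, 205.3386688232422), (60.016502380371094, 64.15354919433594), 13.331530570983887)
scene 76 ((310.9898376464844, 213.03025817871094), (36.187137603759766, 56.22245407104492), 87.33426666259766)
[0.5125 0.2386 0.2383] 0.000994733020023905
```

Wheel centre is (0.5127, 0.2386), rim plane z ≈ 0.238 and knob at (0.5566, 0.1948), which agrees with the 62 mm radius and the height range given.

Call:
drive_tool --commands '[[1, [1.4, 2.9, 1], [0, 0, 0]], [1, [1.4, 2.9, 3], [0, 0, -2.3]], [1, [0, 0, 4], [0, 0, 0]], [1, [0, 0, 0], [0, 0, 0]], [1, [0, 0, 0], [0, 0, 0]]]'

```text
time: 8.15
ee_pos: [0.557, 0.1937, 0.3343]
tcp_rot: [0.708, 0.707, -0.001, -0.0]
force: [0.1, 0.4, 0.6]
gripper_width: 0.996
finger_force: 0.0
```

Run:
```python
from cell import *
from h import *
s=get_state();print((1000*(s["ee_pos"]-[.5566,.1948,.267])).round(1),Ro.from_quat(s["tcp_rot"]).as_matrix().round(3),s["q"].round(2))
```

```text
[ 0.4 -1.1 67.3] [[ 0.002  1.    -0.002]
 [ 1.    -0.002 -0.001]
 [-0.001 -0.002 -1.   ]] [ 0.33  0.28  0.11  1.4  -0.    1.91]
```

Call:
drive_tool --commands '[[1, [0.1, 0, 2], [0, 0, 0]], [1, [0, 0, 2], [0, 0, 0]], [1, [0, 0, 1.7], [0, 0, 0]], [1, [0, 0, 1], [0, 0, 0]], [1, [0, 0, 0], [0, 0, 0]], [0.4, [0, 0, 0], [0, 0, 0]], [0.4, [0, 0, 0], [0, 0, 0]], [0.4, [0, 0, 0], [0, 0, 0]]]'

```text
time: 8.95
ee_pos: [0.5581, 0.1961, 0.2685]
tcp_rot: [0.707, 0.707, 0.001, 0.0]
force: [0.4, -0.9, 0.3]
gripper_width: 0.514
finger_force: 0.0
```

Call:
drive_tool --commands '[[0, [0, 0, 0], [0, 0, 0]], [0, [0, 0, 0], [0, 0, 0]], [0, [0, 0, 0], [0, 0, 0]], [0, [0, 0, 0], [0, 0, 0]]]'

```text
time: 9.35
ee_pos: [0.5567, 0.1961, 0.2681]
tcp_rot: [0.707, 0.707, -0.0, -0.0]
force: [-3.3, 0.0, 5.4]
gripper_width: 0.245
finger_force: 58.5
```

Run:
```python
import numpy as np
c=np.array([51.27,23.98]);r=6.2;a0=-44.8
th=np.concatenate([np.arange(0,271,15),np.arange(277.5,1000,7.5)])
ph=np.radians(a0-th);P=np.c_[c[0]+r*np.cos(ph),c[1]+r*np.sin(ph),-th/360]
Q=np.round(P*20)/20;D=np.diff(Q,axis=0)
for i in range(18):print([0,[round(D[i,1],2),round(D[i,0],2),round(-D[i,2],2)],[0,0,0]],end=", ")
print()
# 7.5deg steps over one full turn (repeats)
for i in range(18,18+48):print(th[i+1],[0,[round(D[i,1],2),round(D[i,0],2),round(-D[i,2],2)],[0,0,0]],end=", " if i%2==0 else "\n")
```

```text
[0, [np.float64(-1.0), np.float64(-1.25), np.float64(0.05)], [0, 0, 0]], [0, [np.float64(-0.6), np.float64(-1.5), np.float64(0.05)], [0, 0, 0]], [0, [np.float64(-0.2), np.float64(-1.6), np.float64(-0.0)], [0, 0, 0]], [0, [np.float64(0.2), np.float64(-1.6), np.float64(0.05)], [0, 0, 0]], [0, [np.float64(0.6), np.float64(-1.5), np.float64(0.05)], [0, 0, 0]], [0, [np.float64(1.0), np.float64(-1.3), np.float64(0.05)], [0, 0, 0]], [0, [np.float64(1.25), np.float64(-1.0), np.float64(0.05)], [0, 0, 0]], [0, [np.float64(1.5), np.float64(-0.6), np.float64(0.05)], [0, 0, 0]], [0, [np.float64(1.6), np.float64(-0.25), np.float64(0.05)], [0, 0, 0]], [0, [np.float64(1.6), np.float64(0.25), np.float64(-0.0)], [0, 0, 0]], [0, [np.float64(1.5), np.float64(0.6), np.float64(0.05)], [0, 0, 0]], [0, [np.float64(1.3), np.float64(0.95), np.float64(0.05)], [0, 0, 0]], [0, [np.float64(1.0), np.float64(1.3), np.float64(0.05)], [0, 0, 0]], [0, [np.float64(0.6), np.float64(1.5), np.float64(0.05)], [0, 0, 0]], [0, [np.float64(0.25), np.float64(1.6), np.float64(-0.0)], [0, 0, 0]], [0, [np.float64(-0.25), np.float
[... 3215 characters left out ...]
, 0]], 570.0 [0, [np.float64(0.25), np.float64(0.75), np.float64(0.05)], [0, 0, 0]]
577.5 [0, [np.float64(0.15), np.float64(0.8), np.float64(-0.0)], [0, 0, 0]], 585.0 [0, [np.float64(0.1), np.float64(0.8), np.float64(-0.0)], [0, 0, 0]]
592.5 [0, [np.float64(-0.05), np.float64(0.8), np.float64(0.05)], [0, 0, 0]], 600.0 [0, [np.float64(-0.2), np.float64(0.8), np.float64(-0.0)], [0, 0, 0]]
607.5 [0, [np.float64(-0.25), np.float64(0.75), np.float64(0.05)], [0, 0, 0]], 615.0 [0, [np.float64(-0.35), np.float64(0.75), np.float64(-0.0)], [0, 0, 0]]
622.5 [0, [np.float64(-0.45), np.float64(0.7), np.float64(0.05)], [0, 0, 0]], 630.0 [0, [np.float64(-0.5), np.float64(0.6), np.float64(-0.0)], [0, 0, 0]]
```

Starting with a small first step to check that the wheel follows.

Call:
drive_tool --commands '[[0, [-1.0, -1.25, 0.05], [0, 0, 0]], [0, [-0.6, -1.5, 0.05], [0, 0, 0]]]'

```text
time: 9.55
ee_pos: [0.5326, 0.1811, 0.2675]
tcp_rot: [0.707, 0.707, 0.003, 0.001]
force: [7.6, 3.5, 0.5]
gripper_width: 0.24
finger_force: 59.1
```

Call:
drive_tool --commands '[[0, [-0.2, -1.6, 0], [0, 0, 0]], [0, [0.2, -1.6, 0.05], [0, 0, 0]]]'

```text
time: 9.75
ee_pos: [0.5002, 0.1791, 0.2667]
tcp_rot: [0.708, 0.707, 0.002, 0.003]
force: [7.9, -2.8, -0.2]
gripper_width: 0.239
finger_force: 59.0
```

Call:
drive_tool --commands '[[0, [0.6, -1.5, 0.05], [0, 0, 0]], [0, [1.0, -1.3, 0.05], [0, 0, 0]], [0, [1.25, -1.0, 0.05], [0, 0, 0]], [0, [1.5, -0.6, 0.05], [0, 0, 0]]]'

```text
time: 10.15
ee_pos: [0.4534, 0.2212, 0.265]
tcp_rot: [0.708, 0.706, -0.001, 0.002]
force: [-1.1, -9.0, 8.3]
gripper_width: 0.245
finger_force: 59.9
```

Call:
drive_tool --commands '[[0, [1.6, -0.25, 0.05], [0, 0, 0]], [0, [1.6, 0.25, 0], [0, 0, 0]], [0, [1.5, 0.6, 0.05], [0, 0, 0]], [0, [1.3, 0.95, 0.05], [0, 0, 0]]]'

```text
time: 10.55
ee_pos: [0.4677, 0.2832, 0.2631]
tcp_rot: [0.707, 0.707, -0.001, -0.0]
force: [-5.3, -5.7, 7.6]
gripper_width: 0.246
finger_force: 59.9
```

Call:
drive_tool --commands '[[0, [1.0, 1.3, 0.05], [0, 0, 0]], [0, [0.6, 1.5, 0.05], [0, 0, 0]], [0, [0.25, 1.6, 0], [0, 0, 0]]]'

```text
time: 10.85
ee_pos: [0.512, 0.3023, 0.2619]
tcp_rot: [0.707, 0.708, -0.001, -0.001]
force: [-7.3, -3.8, 6.0]
gripper_width: 0.242
finger_force: 59.8
```

Call:
drive_tool --commands '[[0, [-0.25, 1.6, 0.05], [0, 0, 0]], [0, [-0.6, 1.5, 0.05], [0, 0, 0]], [0, [-0.95, 1.3, 0.05], [0, 0, 0]]]'

```text
time: 11.15
ee_pos: [0.5561, 0.2848, 0.2605]
tcp_rot: [0.707, 0.708, -0.001, -0.002]
force: [-9.5, 0.5, 8.6]
gripper_width: 0.242
finger_force: 60.0
```

Call:
drive_tool --commands '[[0, [-0.65, 0.55, 0], [0, 0, 0]], [0, [-0.65, 0.45, 0.05], [0, 0, 0]]]'

```text
time: 11.35
ee_pos: [0.5661, 0.272, 0.2601]
tcp_rot: [0.707, 0.707, 0.0, -0.002]
force: [-9.2, 3.3, 8.3]
gripper_width: 0.243
finger_force: 60.0
```

Call:
drive_tool --commands '[[0, [-0.75, 0.35, 0], [0, 0, 0]], [0, [-0.75, 0.25, 0.05], [0, 0, 0]]]'

```text
time: 11.55
ee_pos: [0.5723, 0.2577, 0.2598]
tcp_rot: [0.707, 0.708, 0.001, -0.002]
force: [-7.4, 5.2, 7.0]
gripper_width: 0.241
finger_force: 59.9
```

Call:
drive_tool --commands '[[0, [-0.8, 0.15, 0], [0, 0, 0]], [0, [-0.8, 0.05, 0.05], [0, 0, 0]]]'

```text
time: 11.75
ee_pos: [0.5747, 0.2422, 0.2594]
tcp_rot: [0.707, 0.708, 0.001, -0.002]
force: [-4.6, 6.6, 6.1]
gripper_width: 0.244
finger_force: 59.8
```

Call:
drive_tool --commands '[[0, [-0.8, -0.05, 0], [0, 0, 0]], [0, [-0.8, -0.15, 0], [0, 0, 0]]]'

```text
time: 11.95
ee_pos: [0.5732, 0.2264, 0.2591]
tcp_rot: [0.707, 0.708, 0.002, -0.002]
force: [-1.6, 7.5, 0.9]
gripper_width: 0.242
finger_force: 59.4
```

Call:
drive_tool --commands '[[0, [-0.75, -0.25, 0.05], [0, 0, 0]], [0, [-0.75, -0.35, 0], [0, 0, 0]]]'

```text
time: 12.15
ee_pos: [0.5679, 0.2115, 0.2587]
tcp_rot: [0.707, 0.708, 0.002, -0.002]
force: [0.5, 8.0, 0.4]
gripper_width: 0.246
finger_force: 59.3
```

Call:
drive_tool --commands '[[0, [-0.7, -0.45, 0.05], [0, 0, 0]], [0, [-0.6, -0.55, 0], [0, 0, 0]]]'

```text
time: 12.35
ee_pos: [0.5586, 0.1982, 0.2583]
tcp_rot: [0.707, 0.707, 0.003, -0.001]
force: [3.3, 7.3, -1.0]
gripper_width: 0.239
finger_force: 59.2
```

Call:
drive_tool --commands '[[0, [-0.55, -0.6, 0], [0, 0, 0]], [0, [-0.45, -0.65, 0.05], [0, 0, 0]]]'

```text
time: 12.55
ee_pos: [0.5467, 0.1879, 0.2579]
tcp_rot: [0.707, 0.707, 0.003, -0.0]
force: [4.2, 4.9, 0.7]
gripper_width: 0.245
finger_force: 59.3
```

Call:
drive_tool --commands '[[0, [-0.35, -0.75, 0], [0, 0, 0]], [0, [-0.25, -0.75, 0.05], [0, 0, 0]]]'

```text
time: 12.75
ee_pos: [0.5323, 0.1811, 0.2575]
tcp_rot: [0.707, 0.707, 0.003, 0.001]
force: [6.2, 2.4, 1.5]
gripper_width: 0.241
finger_force: 59.3
```

Call:
drive_tool --commands '[[0, [-0.15, -0.8, 0], [0, 0, 0]], [0, [-0.05, -0.8, 0], [0, 0, 0]]]'

```text
time: 12.95
ee_pos: [0.5164, 0.1781, 0.2572]
tcp_rot: [0.707, 0.707, 0.002, 0.002]
force: [7.2, 0.0, -3.2]
gripper_width: 0.24
finger_force: 59.1
```

Call:
drive_tool --commands '[[0, [0.05, -0.8, 0.05], [0, 0, 0]], [0, [0.15, -0.8, 0], [0, 0, 0]]]'

```text
time: 13.15
ee_pos: [0.5004, 0.1792, 0.2568]
tcp_rot: [0.707, 0.707, 0.001, 0.003]
force: [7.6, -2.5, -1.7]
gripper_width: 0.241
finger_force: 59.2
```

Call:
drive_tool --commands '[[0, [0.25, -0.8, 0.05], [0, 0, 0]], [0, [0.35, -0.7, 0], [0, 0, 0]]]'

```text
time: 13.35
ee_pos: [0.485, 0.1845, 0.2563]
tcp_rot: [0.708, 0.707, 0.001, 0.003]
force: [4.9, -5.8, 0.6]
gripper_width: 0.244
finger_force: 59.3
```

Call:
drive_tool --commands '[[0, [0.45, -0.7, 0.05], [0, 0, 0]], [0, [0.55, -0.6, 0], [0, 0, 0]]]'

```text
time: 13.55
ee_pos: [0.4712, 0.1939, 0.2559]
tcp_rot: [0.708, 0.707, -0.0, 0.003]
force: [2.5, -8.8, 5.1]
gripper_width: 0.242
finger_force: 59.6
```

Call:
drive_tool --commands '[[0, [0.6, -0.55, 0], [0, 0, 0]], [0, [0.65, -0.45, 0.05], [0, 0, 0]]]'

```text
time: 13.75
ee_pos: [0.4605, 0.2063, 0.2554]
tcp_rot: [0.708, 0.707, -0.001, 0.003]
force: [-0.4, -9.9, 8.9]
gripper_width: 0.242
finger_force: 59.8
```

Call:
drive_tool --commands '[[0, [0.75, -0.35, 0], [0, 0, 0]], [0, [0.75, -0.25, 0.05], [0, 0, 0]]]'

```text
time: 13.95
ee_pos: [0.4534, 0.2214, 0.2549]
tcp_rot: [0.708, 0.707, -0.001, 0.002]
force: [-4.7, -9.0, 12.1]
gripper_width: 0.244
finger_force: 60.2
```

Call:
drive_tool --commands '[[0, [0.8, -0.15, 0], [0, 0, 0]], [0, [0.8, -0.1, 0.05], [0, 0, 0]]]'

```text
time: 14.15
ee_pos: [0.4505, 0.2378, 0.2544]
tcp_rot: [0.707, 0.707, -0.001, 0.001]
force: [-5.8, -7.2, 11.6]
gripper_width: 0.239
finger_force: 60.3
```

Call:
drive_tool --commands '[[0, [0.8, 0.05, 0], [0, 0, 0]], [0, [0.8, 0.2, 0], [0, 0, 0]]]'

```text
time: 14.35
ee_pos: [0.4523, 0.2543, 0.2541]
tcp_rot: [0.707, 0.707, -0.002, 0.0]
force: [-7.3, -5.3, 9.3]
gripper_width: 0.241
finger_force: 60.4
```

Call:
drive_tool --commands '[[0, [0.8, 0.25, 0.05], [0, 0, 0]], [0, [0.7, 0.35, 0], [0, 0, 0]]]'

```text
time: 14.55
ee_pos: [0.4583, 0.2699, 0.2536]
tcp_rot: [0.707, 0.707, -0.001, -0.0]
force: [-7.1, -4.3, 8.0]
gripper_width: 0.237
finger_force: 60.4
```

Call:
drive_tool --commands '[[0, [0.7, 0.45, 0.05], [0, 0, 0]], [0, [0.6, 0.5, 0], [0, 0, 0]]]'

```text
time: 14.75
ee_pos: [0.468, 0.2832, 0.2532]
tcp_rot: [0.707, 0.707, -0.001, -0.001]
force: [-6.6, -3.6, 7.6]
gripper_width: 0.242
finger_force: 60.3
```

Call:
drive_tool --commands '[[0, [0.55, 0.65, 0], [0, 0, 0]], [0, [0.45, 0.65, 0.05], [0, 0, 0]]]'

```text
time: 14.95
ee_pos: [0.4811, 0.2936, 0.2527]
tcp_rot: [0.707, 0.707, -0.001, -0.001]
force: [-6.7, -2.1, 10.2]
gripper_width: 0.242
finger_force: 60.4
```

Call:
drive_tool --commands '[[0, [0.35, 0.75, 0], [0, 0, 0]], [0, [0.25, 0.75, 0.05], [0, 0, 0]]]'

```text
time: 15.15
ee_pos: [0.4962, 0.2999, 0.2523]
tcp_rot: [0.707, 0.707, -0.001, -0.001]
force: [-7.5, -0.8, 10.4]
gripper_width: 0.244
finger_force: 60.4
```

Call:
drive_tool --commands '[[0, [0.15, 0.8, 0], [0, 0, 0]], [0, [0.1, 0.8, 0], [0, 0, 0]]]'

```text
time: 15.35
ee_pos: [0.512, 0.3022, 0.2519]
tcp_rot: [0.707, 0.707, -0.001, -0.001]
force: [-6.7, -1.6, 6.4]
gripper_width: 0.239
finger_force: 60.3
```

Call:
drive_tool --commands '[[0, [-0.05, 0.8, 0.05], [0, 0, 0]], [0, [-0.2, 0.8, 0], [0, 0, 0]]]'

```text
time: 15.55
ee_pos: [0.5274, 0.3002, 0.2516]
tcp_rot: [0.707, 0.707, -0.001, -0.002]
force: [-11.1, 2.1, 8.0]
gripper_width: 0.241
finger_force: 60.4
```

Call:
drive_tool --commands '[[0, [-0.25, 0.75, 0.05], [0, 0, 0]], [0, [-0.35, 0.75, 0], [0, 0, 0]]]'

```text
time: 15.75
ee_pos: [0.5414, 0.295, 0.2514]
tcp_rot: [0.707, 0.708, -0.001, -0.003]
force: [-13.2, 3.1, 10.0]
gripper_width: 0.244
finger_force: 60.6
```

Call:
drive_tool --commands '[[0, [-0.45, 0.7, 0.05], [0, 0, 0]], [0, [-0.5, 0.6, 0], [0, 0, 0]]]'

```text
time: 15.95
ee_pos: [0.5543, 0.2862, 0.2509]
tcp_rot: [0.706, 0.708, -0.0, -0.004]
force: [-14.1, 5.6, 9.3]
gripper_width: 0.242
finger_force: 60.6
```

Tangential force at the knob steps from about 7 N (φ≈91°) to 11.3 (φ≈76°), 13.1 and 14.2, so the lid was met at φ≈81° ±5°. The target is φ≈−99°, that is TCP ≈(0.503, 0.179). I'll continue 135° in monitored steps.

Call:
drive_tool --commands '[[0, [-0.65, 0.55, 0], [0, 0, 0]], [0, [-0.65, 0.45, 0.05], [0, 0, 0]], [0, [-0.75, 0.35, 0], [0, 0, 0]], [0, [-0.75, 0.25, 0.05], [0, 0, 0]]]'

```text
time: 16.35
ee_pos: [0.5714, 0.2603, 0.2502]
tcp_rot: [0.706, 0.708, 0.002, -0.005]
force: [-9.6, 12.9, 9.1]
gripper_width: 0.242
finger_force: 60.4
```

Call:
drive_tool --commands '[[0, [-0.8, 0.15, 0], [0, 0, 0]], [0, [-0.8, 0.05, 0.05], [0, 0, 0]], [0, [-0.8, -0.05, 0], [0, 0, 0]], [0, [-0.8, -0.15, 0], [0, 0, 0]]]'

```text
time: 16.75
ee_pos: [0.5737, 0.2294, 0.2496]
tcp_rot: [0.706, 0.708, 0.004, -0.004]
force: [-0.5, 17.6, 0.3]
gripper_width: 0.244
finger_force: 59.7
```

Call:
drive_tool --commands '[[0, [-0.75, -0.25, 0.05], [0, 0, 0]], [0, [-0.75, -0.35, 0], [0, 0, 0]], [0, [-0.7, -0.45, 0.05], [0, 0, 0]], [0, [-0.6, -0.55, 0], [0, 0, 0]]]'

```text
time: 17.15
ee_pos: [0.5607, 0.2009, 0.249]
tcp_rot: [0.706, 0.708, 0.006, -0.001]
force: [10.1, 15.0, -3.0]
gripper_width: 0.241
finger_force: 59.2
```

Call:
drive_tool --commands '[[0, [-0.55, -0.6, 0], [0, 0, 0]], [0, [-0.45, -0.65, 0.05], [0, 0, 0]], [0, [-0.35, -0.75, 0], [0, 0, 0]], [0, [-0.25, -0.75, 0.05], [0, 0, 0]]]'

```text
time: 17.55
ee_pos: [0.5358, 0.1826, 0.2483]
tcp_rot: [0.707, 0.707, 0.006, 0.002]
force: [17.9, 7.3, -4.6]
gripper_width: 0.239
finger_force: 59.3
```

Call:
drive_tool --commands '[[0, [-0.15, -0.8, 0], [0, 0, 0]], [0, [0, 0, 0], [0, 0, 0]]]'

```text
time: 17.75
ee_pos: [0.5263, 0.1795, 0.248]
tcp_rot: [0.707, 0.707, 0.004, 0.003]
force: [12.5, 2.5, -1.8]
gripper_width: 0.238
finger_force: 59.7
```

Call:
drive_tool --commands '[[0, [-0.05, -0.8, 0], [0, 0, 0]], [0, [0.05, -0.8, 0.05], [0, 0, 0]], [0, [0.1, -0.6, 0], [0, 0, 0]], [0, [0, 0, 0], [0, 0, 0]]]'

```text
time: 18.15
ee_pos: [0.505, 0.1786, 0.2475]
tcp_rot: [0.708, 0.707, 0.003, 0.005]
force: [13.8, -3.3, -2.5]
gripper_width: 0.244
finger_force: 59.8
```

Call:
drive_tool --commands '[[0, [0, 0.2, 0], [0, 0, 0]], [0, [0, 0.2, 0], [0, 0, 0]], [0, [0, 0, 0], [0, 0, 0]]]'

```text
time: 18.45
ee_pos: [0.506, 0.1784, 0.2474]
tcp_rot: [0.708, 0.707, 0.001, 0.002]
force: [2.3, -4.7, 6.6]
gripper_width: 0.241
finger_force: 60.8
```

Call:
drive_tool --commands '[[0.6, [0, 0, 0], [0, 0, 0]], [0.6, [0, 0, 0], [0, 0, 0]], [0.6, [0, 0, 0], [0, 0, 0]], [0.6, [0, 0, -3], [0, 0, 0]], [0.6, [0, 0, -4], [0, 0, 0]], [0.6, [0, 0, -4], [0, 0, 0]], [0.6, [-2, 0, -4], [0, 0, 0]], [0.6, [0, 0, 0], [0, 0, 0]]]'

```text
time: 19.25
ee_pos: [0.5056, 0.1589, 0.4014]
tcp_rot: [0.707, 0.707, 0.003, 0.002]
force: [-0.4, 0.9, 0.7]
gripper_width: 0.602
finger_force: 0.0
```

Run:
```python
from look import *
s,C,M=look("w4");b=grab_frame("top");a=grab_frame("scene")
w=cv2.imread("pics/w4.png")[0:300,180:580]
A=cv2.resize(a["img"][185:310,260:395],(400,370),interpolation=2)[:,:,::-1][:300]
B=cv2.resize(b["img"][130:280,190:440],(500,300),interpolation=2)[:,:,::-1]
m=np.zeros((600,800,3),np.uint8);m[:300,:400]=w;m[:300,400:]=A;m[300:,:500]=B
cv2.imwrite("pics/m4.png",m)
ph=np.radians(-96.5);z=.2383-.0204
print(proj(M,C,[.5127+.062*np.cos(ph),.2387+.062*np.sin(ph),z+.055])-[180,0],proj(M,C,[.5127,.2387,z+.008])-[180,0])
```

```text
19.25 [0.50556576 0.15892799 0.4014026 ] [-0.38640575  0.88870538  0.73223737]
[141.49576523 174.69717232] [147.7698958  106.69497375]
```

View pics/m4.png

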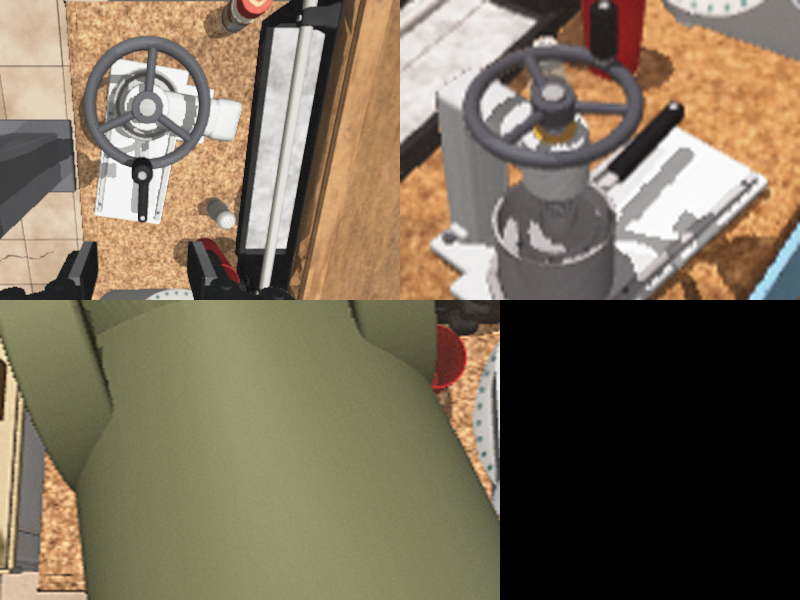

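The wrist view (top left) shows the knob top at (142,174) against a predicted (141.5,174.7), so the wheel stayed as set. The mould is home under the foot and the jar, shaker and cup are undisturbed. Handing in.

```bash
python3 -c "
from cell import *
print(finish_job())"
```

```text
the job is handed in; nothing more can be done
None
```

The mould is home against the stop, and the wheel was wound about half a turn (roughly 178°, ±6°) past the point where the foot first met the lid. The wheel is released with nothing around it disturbed, and the job was handed in at about 19 s.

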